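# Shelve the drill index cases and close the bookend

### The job

Tidy the drill index cases onto the low bench shelf: stand the yellow case beside the red one and the blue case beside the yellow one, so that they make one square, upright row along the black rubber strip, falling in height away from the shelf's fixed end plate. Slide the bookend up so that it holds the row closed against the end plate, with less than 5 mm of gaps left in all. Leave the dial indicator and the brass nut blank where they are.

Things in the scene. Friction and masses are not known exactly. Their poses are not given: they have to be found in the camera images.
- red_case: Red painted steel drill index case standing upright on the shelf near its end plate: 60 mm (its x, depth) by 36 mm (its y, thickness) by 115 mm high (z). Origin at the centre of its underside. Front and back are alike, so half a turn about z makes no difference. About 0.4 kg.
- yellow_case: Yellow painted steel drill index case standing on the bench: 60 mm (x, depth) by 36 mm (y, thickness) by 100 mm high (z). Origin at the centre of its underside. About 0.35 kg.
- blue_case: Blue painted steel drill index case standing on the bench: 60 mm (x, depth) by 36 mm (y, thickness) by 85 mm high (z). Origin at the centre of its underside. About 0.3 kg.
- row_end (a point): Start of the row, fixed to the shelf: on the grey board's top (40 mm above the bench), at the inner face of the fixed end plate (100 mm high, at the shelf's left), on the centre line of the flat 60 mm wide black strip. x points to the shelf's back; the row runs along -y. Board 275 mm long, 150 deep; a lip 12 mm high stands 69 mm behind the centre line.
- bookend_face (a point): Centre of the bookend's inner face (towards the row), at board level. The bookend is an upright aluminium plate 80 mm deep, 6 mm thick, 111 mm high, with a 30 mm foot on its outer side and an orange knob on top; it slides along the shelf's y and cannot be lifted or tipped. Axes as row_end.
- bookend_knob (a point): Point to grip on the bookend's orange knob: an upright round post 16 mm across standing in the middle of the plate's top edge, from 111 to 156 mm above the board; this point is on its axis, 135 mm above the board. Axes as row_end.
- bookend (a joint): Slide of the bookend: 0 = fully open (its face 218 mm from the end plate), growing as it slides towards the end plate; it reads 0.110 when closed on three touching cases (row 108 mm long). About 2 N of friction, stays where it is left.
- dial_indicator: Round chrome dial indicator lying face up, 58 mm across, 22 mm high, with a thin stem 50 mm long along its -x. Origin under the centre of the dial. Not to be moved.
- nut_blank: Hexagonal brass nut blank lying flat, 70 mm across flats, 35 mm high. Origin at the centre of its underside. Not to be moved.

How it is judged:
At the end, for the whole second after the job is handed in: Red, yellow, blue stand side by side in that order from the end plate: upright (3 deg), flat on the board, square to it (5 deg, either face forward), each centred within 8 mm of the strip's centre line, at rest. Bookend face at most 113 mm from the end plate (all gaps together under 5 mm) (y of red_case in the frame of row_end between -0.024 and -0.014 m and x of red_case in the frame of row_end between -0.008 and 0.008 m and z of red_case in the frame of row_end between -0.004 and 0.004 m and angle between each of red_case, yellow_case, blue_case's own z axis and vertical below 0.06 rad and angle between the x axis of each of red_case, yellow_case, blue_case and the x axis of row_end, either way round below 0.087 rad and linear speed of each of red_case, yellow_case, blue_case below 0.02 m/s and y of yellow_case in the frame of row_end between -0.06 and -0.05 m and x of yellow_case in the frame of row_end between -0.008 and 0.008 m and z of yellow_case in the frame of row_end between -0.004 and 0.004 m and y of blue_case in the frame of row_end between -0.096 and -0.086 m and x of blue_case in the frame of row_end between -0.008 and 0.008 m and z of blue_case in the frame of row_end between -0.004 and 0.004 m and y of bookend_face in the frame of row_end above -0.113 m); the robot touches nothing.
It fails at once if The dial indicator or the brass nut blank is moved more than 20 mm (distance of any of dial_indicator, nut_blank from where it was at the start of the episode above 0.02 m).
It fails at once if A case is knocked over or carried tipped (leaning more than 35 degrees) (angle between any of red_case, yellow_case, blue_case's own z axis and vertical above 0.61 rad).
It also fails if it takes over 69 s, if anything falls off the work surface, if the arm or the gripper's body presses on something with over 40 N, if the wrist force passes 120 N, or if a joint passes its speed limit or range.

### The arm

A 6-joint arm with a two-finger parallel gripper is mounted at the origin on the work surface. World frame = base frame: x ahead of the robot, y to its left, z up, the work surface at z = 0. Lengths are in m, angles in rad, forces in N, time in s.
With the tool pointing down it reaches from about 0.3 to 0.875 m from the base axis. Payload 4.2 kg.
Tool frame: the origin (TCP) lies midway between the tips of the shut fingers; the grasp point (between the pads) lies 19 mm behind it; z points along the fingers, y is the line along which they close (so a half turn about z gives the same grasp; the last joint's range is limited). The gripper opens to 85 mm and grips with 20 to 120 N. Pads are 22 mm wide; open, the fingers measure 114 mm over their backs; the gripper's body (76 mm by 85 mm) begins 54 mm behind the grasp point. The pads swing forward as they close: fully open they stand 13 mm farther back than shut.
Start: joints at [1.083, 0.32, 1.565, -0, 1.257, -0.02], TCP at [0.259, 0.513, 0.231] pointing down, gripper open.
Joint ranges: [-3.11, 3.11], [-0.84, 2.01], [0.21, 2.61], [-1.34, 4.49], [0.05, 2.63], [-2.56, 2.56]. Speed limits (rad/s): [2.57, 2.57, 3.14, 3.14, 3.14, 3.14].

### API

Orientations are given as a unit quaternion [x, y, z, w].
In Python, from plant import arm, snapshot gives the robot as it stands. The module is installed in compiled form; this text tells all that it offers.
- The arm moves only by the tool play_rows, never from a script. Its arguments are lists of equal length, an entry for each row: "slide": the shift along the world's x, y, z each as a share of 200 mm, from -1 to 1, a list of three; "turn": the turn, a rotation vector about the world's x, y, z each as a share of 180 degrees, from -1 to 1, a list of three; "grip": the opening, from 0 (shut) to 1 (fully open). In form: {"slide": [[dx, dy, dz], ...], "turn": [[ax, ay, az], ...], "grip": [grip, ...]}. A call has 1 to 5 rows; each row shifts and turns the commanded pose from where the row before left it; what a row does not reach is not made up. A row lasts 1/10 s, in which the tool goes at most 50 mm and 8.59 degrees, less where a joint would pass 70% of its speed; a pose out of reach is approached as far as the arm can. A call with a number of a shift or a turn outside -1 to 1 is refused whole. A call with a gripper value outside its range is refused whole. The fingers move at their own pace and stop on an object; "newtons" is the grip in N (left out, the last holds). Time passes only in rows, so rows that do not move let the fingers close. It gives the time, the measured TCP pose, the force, the opening and the grip force at its end, in the units of the state.
- arm.state(): the state, without advancing time (a new reading comes with each control period).
- snapshot(name): name is "scene" or "top"; returns a dict with "color" (400x640x3 uint8, red, green, blue), "depth" (400x640 float32, m along the optical axis (not along the pixel's ray), 0 where there is no reading), "K" (3x3 intrinsics, pixels), "R" (3x3) and "t" (3): a world point X has camera coordinates R X + t. Camera axes: x right, y down, z forward; pixel columns grow to the right and rows downward; lengths in m; the calibration is good to about 2 mm. A picture is of the moment at which its call begins.
- arm.sign_off(): hands the job in; it is judged then, once.
The state is a dict: "time_s": time; "q": joint angles; "joint_velocities": joint speeds; "joint_torque": joint torques, N m; "ee_pos": TCP position; "tool_rot": TCP orientation; "contact_force": force on the tool from outside, world axes, zero at the start; "ft_torque": the same for the moment, N m; "grip_width": finger opening in m; "gripper_force": force on a finger pad.
Only numpy, scipy, OpenCV 4.12 (cv2) and the standard library are available. Lean on these libraries where they do the work, as an engineer would, in place of code of your own. Each camera call takes 0.05 s, during which the arm holds its last target. There are 200 camera calls.

## Working session

There is one attempt and no reset: what is moved stays moved. The work goes in short steps, Python scripts to look and compute and a tool call to move; the robot and the scene stay as the last step left them, time stands still between calls to the robot, and variables do not carry over. Pictures are saved under pics/ and viewed, at most 10 in all, crops included, and the job is handed in when it is done.

Besides the shell and the picture viewer there is one more tool, called as a command line: name --argument value ..., lists and objects as JSON in quotes. play_rows: Moves the arm, as the interface text tells. Shift numbers are shares of 200 mm and turn numbers shares of 180 degrees, none past 1 either way. Its arguments: {"type":"object","properties":{"slide":{"type":"array","items":{"type":"array","items":{"type":"number","minimum":-1,"maximum":1}}},"turn":{"type":"array","items":{"type":"array","items":{"type":"number","minimum":-1,"maximum":1}}},"grip":{"type":"array","items":{"type":"number"}},"newtons":{"type":"number"}},"required":["slide","turn","grip"]}

```bash
mkdir -p pics; python3 - <<'E'
from plant import arm, snapshot
import cv2,numpy as np
for n in("scene","top"):
    s=snapshot(n);np.savez(n+".npz",**s);cv2.imwrite(f"pics/{n}0.png",s["color"][:,:,::-1]);print(n,s["K"].tolist(),s["R"].round(3).tolist(),s["t"].round(3).tolist())
print(arm.state())
E
```

```text
scene [[390.86730432032505, 0.0, 320.98998217060756], [0.0, 390.86730432032505, 195.3535124511629], [0.0, 0.0, 1.0]] [[-0.808, 0.589, 0.001], [0.422, 0.579, -0.697], [-0.411, -0.563, -0.717]] [0.401, -0.114, 1.222]
top [[383.7302978916987, 0.0, 318.7956353690674], [0.0, 383.7302978916987, 197.39083464763772], [0.0, 0.0, 1.0]] [[-0.008, -0.999, 0.043], [-0.996, 0.004, -0.084], [0.084, -0.044, -0.995]] [-0.028, 0.518, 0.859]
{'time_s': 0.1, 'q': array([ 1.08299134e+00,  3.20221671e-01,  1.56553069e+00, -4.70049857e-07,
        1.25741158e+00, -1.99993340e-02]), 'joint_velocities': array([-0.00089883, -0.0011311 , -0.0013342 ,  0.00100069, -0.00013089,
        0.00221579]), 'joint_torque': array([-1.45287468e-03, -4.16410089e+01, -2.34704876e+01, -1.22715333e-04,
        4.95748754e-03, -3.00170427e-05]), 'ee_pos': array([0.25908693, 0.51285257, 0.23058019]), 'tool_rot': array([ 2.31775689e-01,  9.72768941e-01, -7.60510490e-04, -1.97123578e-04]), 'contact_force': array([-1.04624073, -0.66244519, -0.27610408]), 'ft_torque': array([-0.02116001,  0.01955346, -0.00280201]), 'gripper_force': 0.0, 'grip_width': 0.08515508620823613}
```

View pics/scene0.png

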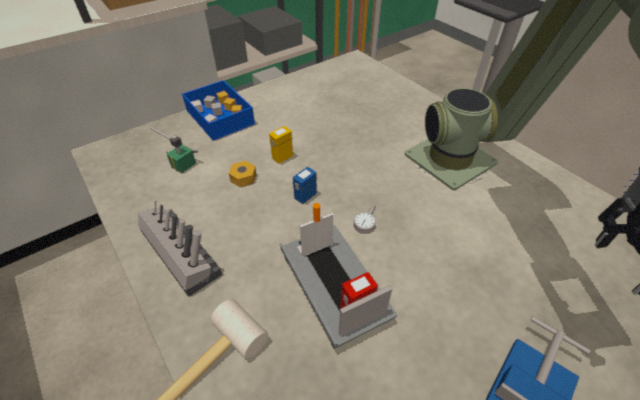

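View pics/top0.png

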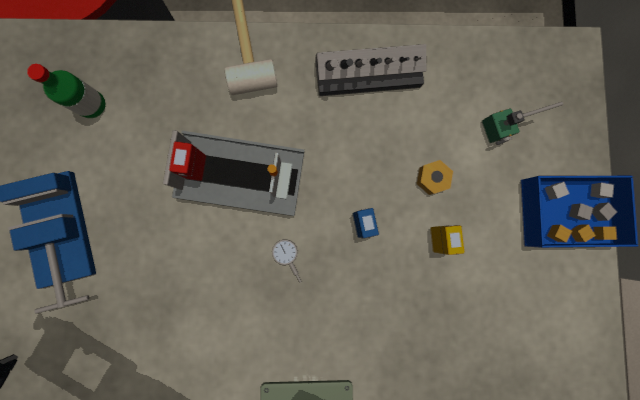

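The top view shows the shelf around (235,172) with red at its left end and the bookend near (280,178). Blue is at (367,223), yellow at (448,240), the nut at (436,177) and the dial at (285,253). I'll measure them with masks and depth.

```bash
cat > h.py <<'E'
import numpy as np,cv2
def cloud(s):
    v,u=np.mgrid[:400,:640];d=s["depth"];K=s["K"]
    c=np.stack([(u-K[0,2])/K[0,0]*d,(v-K[1,2])/K[1,1]*d,d],-1)
    return (c-s["t"])@s["R"]
def hsv(s): return cv2.cvtColor(np.ascontiguousarray(s["color"]),cv2.COLOR_RGB2HSV)
H={"red":[(0,8),(172,180)],"yellow":[(17,32)],"blue":[(100,120)],"orange":[(8,16)]}
def cmask(s,name,smin=120):
    h=hsv(s);m=np.zeros((400,640),bool)
    for a,b in H[name]: m|=(h[...,0]>=a)&(h[...,0]<=b)
    return m&(h[...,1]>smin)&(h[...,2]>50)
def rect(P,tag=""):
    r=cv2.minAreaRect((P[:,:2]*1000).astype(np.float32))
    (cx,cy),(w,h),a=r
    if w<h: w,h,a=h,w,a+90
    a=(a+90)%180-90
    print(tag,"n",len(P),"c",np.round([cx,cy],1),"wh",np.round([w,h],1),"long-axis deg",round(a,1),"z",np.round(np.median(P[:,2])*1000,1))
    return cx,cy,w,h,a
def near(P,x,y,r): return np.hypot(P[...,0]-x,P[...,1]-y)<r
E
python3 - <<'E'
from h import *
for n in("top","scene"):
    s=dict(np.load(n+".npz"));P=cloud(s);print(n)
    if n=="top":
        for nm,(u,v) in dict(red=(181,157),blue=(367,215),yellow=(455,240),nut=(436,177),dial=(285,253),board=(230,195),knob=(272,170)).items(): print(nm,P[v,u].round(3))
        C={k:P[v,u] for k,(u,v) in dict(red=(181,157),blue=(367,223),yellow=(452,240),nut=(436,177),dial=(285,253),sh=(235,172)).items()}
    for k,z in dict(red=.155,yellow=.1,blue=.085).items():
        m=near(P,*C[k][:2],.07)&(abs(P[...,2]-z)<.008); rect(P[m],k+" top")
    m=near(P,*C["sh"][:2],.19)&(abs(P[...,2]-.04)<.005)
    if n=="top":
      l,q,st,ce=cv2.connectedComponentsWithStats(cv2.morphologyEx(m.astype(np.uint8),cv2.MORPH_CLOSE,np.ones((5,5))));b=1+np.argmax(st[1:,4]);rect(P[m&(q==b)],"board")
    else: rect(P[m],"board")
    hv=hsv(s); k=m&(hv[...,2]<45); rect(P[k],"strip"); print(np.median(hv[...,2][m]))
    m=near(P,*C["sh"][:2],.2)&(abs(P[...,2]-.14)<.006)&~cmask(s,"red");
    rect(P[m&(P[...,1]>C["sh"][1])],"endplate top")
    m=near(P,*C["sh"][:2],.2)&(abs(P[...,2]-.151)<.005)&~cmask(s,"red")&(P[...,1]<C["sh"][1]);rect(P[m],"bookend top")
    m=near(P,*C["sh"][:2],.2)&(P[...,2]>.165);rect(P[m],"knob")
    rect(P[near(P,*C["nut"][:2],.06)&(P[...,2]>.028)],"nut")
    rect(P[near(P,*C["dial"][:2],.08)&(P[...,2]>.006)],"dial")
E
```

```text
top
red [0.444 0.007 0.9  ]
blue [ 0.475 -0.131  0.086]
yellow [ 0.42  -0.314  0.103]
nut [ 0.563 -0.302  0.035]
dial [0.392 0.046 0.024]
board [0.523 0.168 0.039]
knob [0.555 0.062 0.196]
red top n 0 c [0. 0.] wh [0. 0.] long-axis deg 0.0 z nan
yellow top n 501 c [ 420.7 -312.9] wh [59.9 36.1] long-axis deg 4.8 z 100.2
blue top n 473 c [ 458.4 -132.6] wh [59.9 36.2] long-axis deg 11.6 z 85.1
board n 6340 c [568.7 149.6] wh [274.1 144.9] long-axis deg 81.1 z 40.4
strip n 1887 c [591.3 145.6] wh [257.5 109.9] long-axis deg 83.9 z 40.6
100.0
endplate top n 281 c [587.  249.2] wh [109.2  48.6] long-axis deg -8.4 z 140.0
bookend top n 103 c [556.1  61.2] wh [77.9 10.9] long-axis deg -9.0 z 151.2
knob n 1148 c [504.5  36.2] wh [134.4  15.2] long-axis deg 27.4 z 900.0
nut n 811 c [ 564.4 -302.4] wh [80.3 69.2] long-axis deg -72.1 z 35.5
dial n 1655 c [386.3  42.8] wh [118.3  66.2] long-axis deg -2.5 z 900.0
scene
red top n 0 c [0. 0.] wh [0. 0.] long-axis deg 0.0 z nan
yellow top n 180 c [ 419.9 -312. ] wh [60.7 36.2] long-axis deg 3.1 z 99.1
blue top n 236 c [ 457.6 -131. ] wh [61.  37.7] long-axis deg 13.3 z 84.0
board n 4322 c [627.8 140.2] wh [276.5 267.5] long-axis deg 81.0 z 39.5
strip n 1021 c [567.1 140.8] wh [150.1  55.5] long-axis deg 81.0 z 39.8
131.0
endplate top n 329 c [587.8 258.9] wh [109.1  29.3] long-axis deg -9.2 z 138.7
bookend top n 103 c [557.2  65. ] wh [78.6 11. ] long-axis deg -9.1 z 149.9
knob n 100 c [556.6  63.6] wh [16.  15.9] long-axis deg -6.2 z 188.4
nut n 382 c [ 564.2 -301.2] wh [78.4 70.9] long-axis deg 49.8 z 34.1
dial n 395 c [371.4  46.3] wh [102.7  55.2] long-axis deg 8.6 z 21.2
  return _methods._mean(a, axis=axis, dtype=dtype,
  ret = ret.dtype.type(ret / rcount)
```

```bash
python3 - <<'E'
from h import *
a=np.radians(-9.0);ex=np.array([np.cos(a),np.sin(a)]);ey=np.array([-np.sin(a),np.cos(a)])
pc=lambda v:np.round(np.percentile(v,[1,5,50,95,99])*1000,1)
for n in("top","scene"):
    s=dict(np.load(n+".npz"));P=cloud(s);ok=(s["depth"]>.1)&near(P,.57,.15,.25);hv=hsv(s);print(n)
    X=P[...,:2]@ex;Y=P[...,:2]@ey;Z=P[...,2]
    def pr(t,m): print(t,m.sum(),"X",pc(X[m]),"Y",pc(Y[m]),"Z",pc(Z[m]))
    red=ok&cmask(s,"red")
    pr("red",red)
    m=ok&near(P,.575,.25,.09)&(Z>.149)&(Z<.162); rect(P[m],"redtop"); pr("redtop",m)
    m=ok&(Z>.1)&(Z<.145)&~red&(Y>.28)&(X<.6);pr("endplate",m)
    g=ok&(abs(Z-.04)<.004); pr("board",g)
    for x0 in(.45,.46,.47,.48):pass
    k=g&(hv[...,2]<60)&(Y>.12);pr("strip",k)
    pr("lip",ok&(abs(Z-.052)<.003)&(X>.55)&(X<.66))
    # bookend
    m=ok&(Z>.06)&(Z<.152)&(Y<.2)&(Y>.1)&~red;pr("bookplate",m)
    m=ok&(Z>.16)&(Z<.2)&(Y<.22);pr("knob",m)
E
```

```text
top
red 651 X [511.4 511.8 539.2 568.9 574.6] Y [313.8 314.1 319.2 346.8 350.7] Z [ 49.7  56.6 153.4 156.8 157.7]
redtop n 589 c [586.5 243.1] wh [59.5 37. ] long-axis deg -7.6 z 155.0
redtop 589 X [512.  514.  540.7 567.7 570.3] Y [314.1 315.  330.9 347.6 349.7] Z [149.8 152.1 155.  157.4 158.5]
endplate 538 X [486.3 489.9 528.8 590.3 594. ] Y [313.8 314.2 352.5 360.6 361.7] Z [100.4 102.7 134.8 142.1 143.3]
board 6296 X [466.9 471.4 534.  606.8 736.9] Y [102.  110.8 231.6 339.8 362.7] Z [36.7 37.8 40.4 42.9 43.7]
strip 1803 X [511.1 513.3 540.5 569.1 609.9] Y [164.4 173.2 242.  310.4 325.8] Z [37.2 38.2 40.6 43.1 43.8]
lip 359 X [556.3 609.4 612.3 615.6 616. ] Y [104.  114.8 240.2 359.7 370. ] Z [49.1 49.5 52.1 54.4 54.8]
bookplate 229 X [501.  501.5 534.3 777.1 783.5] Y [146.6 146.7 147.  197.  199.6] Z [ 60.3  61.9 120.4 151.5 151.7]
knob 85 X [532.9 533.1 538.6 546.8 547.9] Y [141.9 142.4 149.  155.8 157.3] Z [162.2 166.7 195.7 197.8 198.6]
scene
red 578 X [509.7 513.4 552.9 570.3 570.8] Y [254.7 315.9 338.2 350.3 350.8] Z [ 38.1  85.  152.9 155.8 156.2]
redtop n 556 c [586.  244.1] wh [61.1 35.9] long-axis deg -8.0 z 154.3
redtop 556 X [511.6 514.3 542.3 568.4 570.1] Y [315.6 317.6 334.6 349.5 350.4] Z [149.5 151.4 154.3 156.2 157. ]
endplate 796 X [487.1 492.  546.3 592.  594.1] Y [331.  348.3 361.1 362.3 362.6] Z [100.7 103.1 129.9 140.2 141.4]
board 4332 X [466.5 472.6 559.7 604.9 759.6] Y [106.6 130.3 230.6 368.9 373.8] Z [36.4 37.2 39.5 42.  43.3]
strip 1115 X [510.8 513.7 543.3 564.9 566.5] Y [154.3 159.6 216.7 281.1 297.3] Z [36.9 37.7 39.8 41.9 42.9]
lip 380 X [553.9 566.5 611.1 614.3 614.7] Y [105.7 119.6 258.  362.5 371.9] Z [49.1 49.3 51.2 53.6 54.6]
bookplate 881 X [500.8 504.1 543.3 578.9 777.6] Y [147.  150.  152.3 153.8 197.2] Z [ 61.1  64.2 109.8 149.7 151.2]
knob 111 X [532.6 534.9 541.2 547.1 547.8] Y [142.5 145.  154.9 157.6 157.9] Z [161.8 163.2 186.3 195.9 197. ]
```

Blue is at (458,-132), yaw 12°. Yellow is at (420,-312), yaw 4°. The shelf yaw is -9°, with its centre line at X=540.5 and red's near face at Y≈315 in shelf axes. I'm moving over yellow.

play_rows --slide '[[0.04, -0.2, 0.05], [0.04, -0.2, 0.05], [0.04, -0.2, 0], [0.04, -0.2, 0], [0.04, -0.2, 0]]' --turn '[[0, 0, -0.033], [0, 0, -0.033], [0, 0, -0.033], [0, 0, -0.033], [0, 0, -0.033]]' --grip '[1, 1, 1, 1, 1]' --newtons 40

```text
time_s: 0.6
ee_pos: [0.2991, 0.3115, 0.251]
tool_rot: [0.475, 0.88, -0.0, 0.0]
contact_force: [0.8, -0.5, 0.1]
grip_width: 0.0856
gripper_force: 0.0
```

play_rows --slide '[[0.04, -0.2, 0], [0.04, -0.2, 0], [0.04, -0.2, 0], [0.04, -0.2, 0], [0.04, -0.2, 0]]' --turn '[[0, 0, -0.033], [0, 0, -0.033], [0, 0, -0.033], [0, 0, -0.033], [0, 0, -0.033]]' --grip '[1, 1, 1, 1, 1]'

```text
time_s: 1.1
ee_pos: [0.339, 0.1116, 0.2512]
tool_rot: [0.685, 0.729, 0.0, 0.0]
contact_force: [1.3, -0.3, -0.7]
grip_width: 0.085
gripper_force: 0.0
```

play_rows --slide '[[0.04, -0.2, 0], [0.04, -0.2, 0], [0.04, -0.2, 0], [0.04, -0.2, 0], [0.04, -0.2, 0]]' --turn '[[0, 0, 0], [0, 0, 0], [0, 0, 0], [0, 0, 0], [0, 0, 0]]' --grip '[1, 1, 1, 1, 1]'

```text
time_s: 1.6
ee_pos: [0.379, -0.0884, 0.2512]
tool_rot: [0.683, 0.73, 0.0, -0.0]
contact_force: [0.4, -0.7, -1.0]
grip_width: 0.0856
gripper_force: 0.0
```

play_rows --slide '[[0.04, -0.2, 0], [0.04, -0.2, 0], [0.04, -0.2, 0], [0.04, -0.2, 0], [0, 0, 0]]' --turn '[[0, 0, 0], [0, 0, 0], [0, 0, 0], [0, 0, 0], [0, 0, 0]]' --grip '[1, 1, 1, 1, 1]'

```text
time_s: 2.1
ee_pos: [0.412, -0.2507, 0.2506]
tool_rot: [0.685, 0.729, -0.001, 0.0]
contact_force: [-0.3, 0.3, 0.6]
grip_width: 0.0853
gripper_force: 0.0
```

play_rows --slide '[[0.02, -0.155, 0], [0.02, -0.155, 0], [0, 0, -0.2], [0, 0, -0.2], [0, 0, 0]]' --turn '[[0, 0, 0], [0, 0, 0], [0, 0, 0], [0, 0, 0], [0, 0, 0]]' --grip '[1, 1, 1, 1, 1]'

```text
time_s: 2.6
ee_pos: [0.4159, -0.3056, 0.1664]
tool_rot: [0.683, 0.73, -0.0, -0.006]
contact_force: [-0.5, 0.0, -0.6]
grip_width: 0.0853
gripper_force: 0.0
```

play_rows --slide '[[0, 0, -0.15], [0, 0, -0.15], [0, 0, -0.15], [0, 0, -0.125], [0, 0, 0]]' --turn '[[0, 0, 0], [0, 0, 0], [0, 0, 0], [0, 0, 0], [0, 0, 0]]' --grip '[1, 1, 1, 1, 1]'

```text
time_s: 3.1
ee_pos: [0.4183, -0.3073, 0.0552]
tool_rot: [0.683, 0.73, -0.0, -0.002]
contact_force: [-0.3, -0.8, 0.1]
grip_width: 0.0855
gripper_force: 0.0
```

play_rows --slide '[[0, 0, 0], [0, 0, 0], [0, 0, 0], [0, 0, 0], [0, 0, 0]]' --turn '[[0, 0, 0], [0, 0, 0], [0, 0, 0], [0, 0, 0], [0, 0, 0]]' --grip '[0.5, 0.5, 0.5, 0.5, 0.5]' --newtons 40

```text
time_s: 3.6
ee_pos: [0.4203, -0.3095, 0.0586]
tool_rot: [0.683, 0.73, 0.0, 0.002]
contact_force: [-1.1, 0.7, 7.1]
grip_width: 0.0597
gripper_force: 43.6
```

play_rows --slide '[[0, 0, 0], [0, 0, 0], [0, 0, 0.05], [0, 0, 0.1], [0, 0, 0]]' --turn '[[0, 0, 0], [0, 0, 0], [0, 0, 0], [0, 0, 0], [0, 0, 0]]' --grip '[0.5, 0.5, 0.5, 0.5, 0.5]'

```text
time_s: 4.1
ee_pos: [0.4208, -0.3099, 0.089]
tool_rot: [0.683, 0.73, 0.0, 0.003]
contact_force: [0.5, -0.1, -3.9]
grip_width: 0.059
gripper_force: 45.0
```

play_rows --slide '[[0, 0, 0.15], [0, 0, 0.2], [0, 0, 0.2], [0, 0.05, 0.14], [0.01, 0.1, 0]]' --turn '[[0, 0, 0], [0, 0, 0], [0, 0, 0], [0, 0, 0], [0, 0, 0]]' --grip '[0.5, 0.5, 0.5, 0.5, 0.5]'

```text
time_s: 4.6
ee_pos: [0.4232, -0.2807, 0.2284]
tool_rot: [0.684, 0.73, 0.001, 0.005]
contact_force: [1.2, 0.2, -4.9]
grip_width: 0.0596
gripper_force: 46.0
```

play_rows --slide '[[0.02, 0.18, 0], [0.02, 0.2, 0], [0.02, 0.2, 0], [0.02, 0.2, 0], [0.02, 0.2, 0]]' --turn '[[0, 0, 0], [0, 0, -0.014], [0, 0, -0.014], [0, 0, -0.014], [0, 0, -0.014]]' --grip '[0.5, 0.5, 0.5, 0.5, 0.5]'

```text
time_s: 5.1
ee_pos: [0.4408, -0.0811, 0.2239]
tool_rot: [0.746, 0.666, -0.0, -0.0]
contact_force: [0.5, -0.1, -3.5]
grip_width: 0.0599
gripper_force: 45.9
```

play_rows --slide '[[0.02, 0.2, 0], [0.02, 0.2, 0], [0.02, 0.2, 0], [0.02, 0.2, 0], [0.02, 0.2, 0]]' --turn '[[0, 0, -0.014], [0, 0, 0], [0, 0, 0], [0, 0, 0], [0, 0, 0]]' --grip '[0.5, 0.5, 0.5, 0.5, 0.5]'

```text
time_s: 5.6
ee_pos: [0.4608, 0.1188, 0.2238]
tool_rot: [0.759, 0.651, -0.0, -0.0]
contact_force: [1.0, -0.5, -4.1]
grip_width: 0.0595
gripper_force: 45.9
```

play_rows --slide '[[0.02, 0.2, 0], [0.02, 0.15, 0], [0.02, 0.05, 0], [0, 0, 0], [0, 0, 0]]' --turn '[[0, 0, 0], [0, 0, 0], [0, 0, 0], [0, 0, 0], [0, 0, 0]]' --grip '[0.5, 0.5, 0.5, 0.5, 0.5]'

```text
time_s: 6.1
ee_pos: [0.4728, 0.1963, 0.2238]
tool_rot: [0.759, 0.651, -0.001, 0.0]
contact_force: [-0.3, -0.1, -3.8]
grip_width: 0.0595
gripper_force: 45.9
```

```bash
cat > held.py <<'E'
import sys
from h import *
from plant import arm,snapshot
a=np.radians(-9.0);ex=np.array([np.cos(a),np.sin(a)]);ey=np.array([-np.sin(a),np.cos(a)])
pc=lambda v:np.round(np.percentile(v,[1,5,50,95,99])*1000,1)
p=arm.state()["ee_pos"];print("TCP XY",p[:2]@ex,p[:2]@ey,p)
for n in("scene","top"):
    s=snapshot(n);P=cloud(s);m=cmask(s,sys.argv[1])&(s["depth"]>.1)&near(P,*p[:2],.09)
    D=(P-p)[m];print(n,m.sum(),"dX",pc(D[:,:2]@ex),"dY",pc(D[:,:2]@ey),"dZ",pc(D[:,2]))
    z0=D[:,2].min()
    if n=="scene":
        x=D[:,:2]@ex;y=D[:,:2]@ey
        for nm,u in(("front/end X",x),("Y",y)):
            for lo in(-.055,-.03,-.01): 
                k=abs(D[:,2]-lo)<.008
                if k.sum()>5: print(nm,lo,pc(u[k]))
    cv2.imwrite(f"pics/{n}_{sys.argv[2]}.png",s["color"][:,:,::-1])
E
python3 held.py yellow 1
```

```text
TCP XY 0.43632191389867553 0.26781677782248914 [0.47284584 0.19626372 0.22383752]
scene 1102 dX [-30.1 -26.4   5.4  29.6  34.8] dY [-15.1  -9.2  13.   14.4  14.9] dZ [-53.8 -48.8  -0.3  41.8  67.5]
front/end X -0.055 [-28.3 -25.1   8.7  29.1  29.6]
front/end X -0.03 [-28.1 -24.3  14.2  29.7  30.2]
front/end X -0.01 [-27.6 -25.2   7.7  29.7  30.1]
Y -0.055 [-14.7 -11.   13.2  14.4  14.7]
Y -0.03 [-16.1 -11.8  13.1  14.5  15.1]
Y -0.01 [-15.   -4.3  13.2  14.4  14.8]
top 701 dX [-28.1 -26.2   1.   27.9  30.3] dY [-22.9 -22.7 -22.  -12.   -9. ] dZ [-54.  -46.6  21.9  42.9  43.8]
```

View pics/scene_1.png

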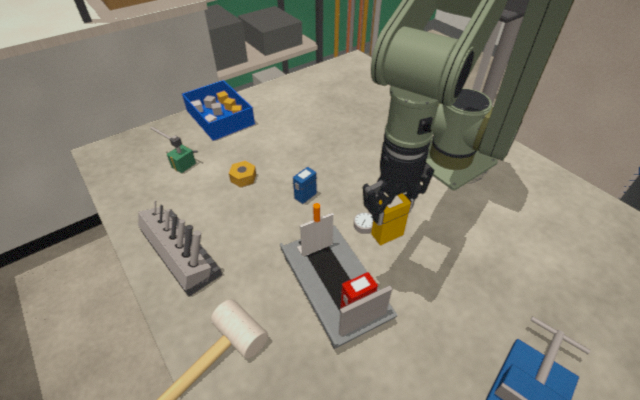

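play_rows --slide '[[0.18, 0.02, 0], [0.18, 0.02, 0], [0.18, 0.02, 0], [0, 0, 0], [0, 0, 0]]' --turn '[[0, 0, 0], [0, 0, 0], [0, 0, 0], [0, 0, 0], [0, 0, 0]]' --grip '[0.5, 0.5, 0.5, 0.5, 0.5]'

```text
time_s: 6.7
ee_pos: [0.5814, 0.2078, 0.2236]
tool_rot: [0.76, 0.65, -0.001, -0.0]
contact_force: [-0.6, -0.1, -3.4]
grip_width: 0.0596
gripper_force: 46.6
```

play_rows --slide '[[0, 0, -0.2], [0, 0, -0.2], [0, 0, -0.1], [0, 0, 0], [0, 0, 0]]' --turn '[[0, 0, 0], [0, 0, 0], [0, 0, 0], [0, 0, 0], [0, 0, 0]]' --grip '[0.5, 0.5, 0.5, 0.5, 0.5]'

```text
time_s: 7.2
ee_pos: [0.5811, 0.2089, 0.1253]
tool_rot: [0.759, 0.651, 0.0, 0.0]
contact_force: [-0.2, -0.4, -3.6]
grip_width: 0.0597
gripper_force: 46.5
```

play_rows --slide '[[0, 0, -0.07], [0, 0, -0.05], [0, 0, -0.02], [0, 0, 0], [0, 0, 0]]' --turn '[[0, 0, 0], [0, 0, 0], [0, 0, 0], [0, 0, 0], [0, 0, 0]]' --grip '[0.5, 0.5, 0.5, 0.5, 0.5]'

```text
time_s: 7.7
ee_pos: [0.5814, 0.2095, 0.0986]
tool_rot: [0.759, 0.651, 0.001, 0.0]
contact_force: [-4.6, -0.3, 7.0]
grip_width: 0.0598
gripper_force: 47.6
```

play_rows --slide '[[0, 0, 0], [0, 0, 0], [0, 0, 0], [0, 0, 0], [0, 0, 0]]' --turn '[[0, 0, 0], [0, 0, 0], [0, 0, 0], [0, 0, 0], [0, 0, 0]]' --grip '[0.8, 1, 1, 1, 1]'

```text
time_s: 8.2
ee_pos: [0.5814, 0.2092, 0.0962]
tool_rot: [0.759, 0.651, 0.0, 0.0]
contact_force: [0.8, -1.1, -0.5]
grip_width: 0.0852
gripper_force: 0.0
```

play_rows --slide '[[0, 0, 0.1], [0, 0, 0.2], [0, 0, 0.2], [0, 0, 0.2], [-0.2, 0, 0.05]]' --turn '[[0, 0, 0], [0, 0, 0], [0, 0, 0], [0, 0, 0], [0, 0, 0]]' --grip '[1, 1, 1, 1, 1]'

```text
time_s: 8.7
ee_pos: [0.5466, 0.2102, 0.251]
tool_rot: [0.76, 0.65, 0.006, 0.003]
contact_force: [-1.1, 0.8, 0.8]
grip_width: 0.0856
gripper_force: 0.0
```

play_rows --slide '[[-0.2, -0.1, 0], [-0.2, -0.2, 0], [-0.02, -0.2, 0], [0, -0.2, 0], [0, 0, 0]]' --turn '[[0, 0, 0.023], [0, 0, 0.023], [0, 0, 0.023], [0, 0, 0.023], [0, 0, 0.023]]' --grip '[1, 1, 1, 1, 1]'

```text
time_s: 9.2
ee_pos: [0.4613, 0.0703, 0.2467]
tool_rot: [0.63, 0.776, -0.0, 0.001]
contact_force: [0.3, -0.1, -0.4]
grip_width: 0.0854
gripper_force: 0.0
```

```bash
cat > meas.py <<'E'
import sys
from h import *
from plant import arm,snapshot
a=np.radians(-9.0);ex=np.array([np.cos(a),np.sin(a)]);ey=np.array([-np.sin(a),np.cos(a)])
print(arm.state()["ee_pos"])
Z=dict(red=.155,yellow=float(sys.argv[2]),blue=float(sys.argv[3]))
for n in("scene","top"):
    s=snapshot(n);P=cloud(s);cv2.imwrite(f"pics/{n}_{sys.argv[1]}.png",s["color"][:,:,::-1])
    ok=s["depth"]>.1
    for k,z in Z.items():
        m=cmask(s,k)&ok&(abs(P[...,2]-z)<.007)
        # only the largest blob, label filled in by nearness
        c=np.median(P[m],0) if m.any() else None
        if c is None: continue
        m=ok&near(P,*c[:2],.06)&(abs(P[...,2]-z)<.007);r=rect(P[m],n+" "+k)
        c=np.array(r[:2]);print("    shelf XY",(c@ex).round(1),(c@ey).round(1),"yaw rel",round(r[4]+9,1))
E
python3 meas.py 2 .14 .085
```

```text
[0.46127919 0.07033401 0.24671659]
scene red n 569 c [585.8 244.1] wh [60.2 36.5] long-axis deg -8.9 z 154.1
    shelf XY 540.4 332.7 yaw rel 0.1
scene yellow n 522 c [584.4 225.7] wh [78.1 59.7] long-axis deg 79.9 z 139.4
    shelf XY 541.9 314.4 yaw rel 88.9
scene blue n 230 c [ 457.9 -131.7] wh [60.5 37. ] long-axis deg 11.5 z 84.0
    shelf XY 472.8 -58.5 yaw rel 20.5
top red n 509 c [589.6 242.7] wh [53.7 36.1] long-axis deg -8.2 z 154.9
    shelf XY 544.4 331.9 yaw rel 0.8
top yellow n 425 c [590.7 224.4] wh [76.3 48.2] long-axis deg 79.6 z 140.1
    shelf XY 548.3 314.1 yaw rel 88.6
top blue n 623 c [538.9 568.8] wh [97.4 38.4] long-axis deg -74.8 z 79.7
    shelf XY 443.2 646.1 yaw rel -65.8
```

play_rows --slide '[[0, -0.2, 0], [-0.005, -0.2, 0], [-0.005, -0.2, 0], [-0.005, -0.2, 0], [0, -0.21, 0]]' --turn '[[0, 0, 0], [0, 0, 0], [0, 0, 0], [0, 0, 0], [0, 0, 0]]' --grip '[1, 1, 1, 1, 1]'

```text
time_s: 9.8
ee_pos: [0.4591, -0.1289, 0.2463]
tool_rot: [0.63, 0.777, 0.0, 0.0]
contact_force: [0.6, -0.5, -1.0]
grip_width: 0.0855
gripper_force: 0.0
```

play_rows --slide '[[0, 0, 0], [0, 0, -0.15], [0, 0, -0.15], [0, 0, -0.1], [0, 0, 0]]' --turn '[[0, 0, 0], [0, 0, 0], [0, 0, 0], [0, 0, 0], [0, 0, 0]]' --grip '[1, 1, 1, 1, 1]'

```text
time_s: 10.3
ee_pos: [0.4573, -0.1263, 0.1637]
tool_rot: [0.63, 0.777, -0.001, -0.003]
contact_force: [-0.1, 0.7, 0.6]
grip_width: 0.0854
gripper_force: 0.0
```

play_rows --slide '[[0, 0, 0], [0, 0, 0], [0, 0, 0], [0, 0, 0], [0, 0, 0]]' --turn '[[0, 0, 0], [0, 0, 0], [0, 0, 0], [0, 0, 0], [0, 0, 0]]' --grip '[1, 1, 1, 1, 1]'

```text
time_s: 10.8
ee_pos: [0.4592, -0.1282, 0.1669]
tool_rot: [0.63, 0.777, 0.0, 0.001]
contact_force: [-0.2, -1.1, -0.0]
grip_width: 0.0852
gripper_force: 0.0
```

play_rows --slide '[[-0.005, -0.018, -0.15], [0, 0, -0.15], [0, 0, -0.15], [0, 0, -0.1], [0, 0, -0.055]]' --turn '[[0, 0, 0], [0, 0, 0], [0, 0, 0], [0, 0, 0], [0, 0, 0]]' --grip '[1, 1, 1, 1, 1]'

```text
time_s: 11.3
ee_pos: [0.4571, -0.1315, 0.0439]
tool_rot: [0.63, 0.776, -0.0, -0.001]
contact_force: [-0.1, 0.5, 0.1]
grip_width: 0.0856
gripper_force: 0.0
```

play_rows --slide '[[0, 0, 0], [0, 0, 0], [0, 0, 0], [0, 0, 0], [0, 0, 0]]' --turn '[[0, 0, 0], [0, 0, 0], [0, 0, 0], [0, 0, 0], [0, 0, 0]]' --grip '[1, 1, 0.5, 0.5, 0.5]'

```text
time_s: 11.8
ee_pos: [0.4583, -0.132, 0.0465]
tool_rot: [0.63, 0.777, 0.0, 0.001]
contact_force: [-1.3, -1.1, 5.7]
grip_width: 0.0598
gripper_force: 44.6
```

play_rows --slide '[[0, 0, 0], [0, 0, 0], [0, 0, 0.05], [0, 0, 0.1], [0, 0, 0]]' --turn '[[0, 0, 0], [0, 0, 0], [0, 0, 0], [0, 0, 0], [0, 0, 0]]' --grip '[0.5, 0.5, 0.5, 0.5, 0.5]'

```text
time_s: 12.3
ee_pos: [0.4596, -0.1322, 0.0775]
tool_rot: [0.63, 0.777, 0.001, 0.003]
contact_force: [1.1, -0.5, -2.7]
grip_width: 0.0595
gripper_force: 44.5
```

play_rows --slide '[[0, 0, 0.15], [0, 0, 0.2], [0, 0, 0.2], [0, 0.05, 0.14], [0, 0.1, 0]]' --turn '[[0, 0, 0], [0, 0, 0], [0, 0, 0], [0, 0, 0], [0, 0, 0]]' --grip '[0.5, 0.5, 0.5, 0.5, 0.5]'

```text
time_s: 12.8
ee_pos: [0.4604, -0.1027, 0.2171]
tool_rot: [0.631, 0.776, 0.002, 0.004]
contact_force: [0.9, 0.8, -3.1]
grip_width: 0.0591
gripper_force: 45.8
```

play_rows --slide '[[0, 0.2, 0], [0, 0.2, 0], [0, 0.2, 0], [0, 0.2, 0], [0.01, 0.2, 0]]' --turn '[[0, 0, -0.0193], [0, 0, -0.0193], [0, 0, -0.0193], [0, 0, -0.0193], [0, 0, -0.0193]]' --grip '[0.5, 0.5, 0.5, 0.5, 0.5]'

```text
time_s: 13.3
ee_pos: [0.4591, 0.0998, 0.2127]
tool_rot: [0.741, 0.672, -0.0, -0.0]
contact_force: [0.9, 0.1, -3.0]
grip_width: 0.0597
gripper_force: 45.6
```

play_rows --slide '[[0.02, 0.2, 0], [0.03, 0.15, 0], [0, 0.08, 0], [0, 0, 0], [0, 0, 0]]' --turn '[[0, 0, -0.0193], [0, 0, 0], [0, 0, 0], [0, 0, 0], [0, 0, 0]]' --grip '[0.5, 0.5, 0.5, 0.5, 0.5]'

```text
time_s: 13.8
ee_pos: [0.4694, 0.184, 0.2125]
tool_rot: [0.76, 0.65, -0.001, -0.0]
contact_force: [0.3, -0.4, -2.8]
grip_width: 0.0595
gripper_force: 45.6
```

```bash
python3 held.py blue 3
```

```text
TCP XY 0.43479441882965164 0.25516149147236394 [0.46935743 0.1840032  0.21253522]
scene 848 dX [-28.9 -25.3   5.3  29.8  30.4] dY [-14.4  -5.8  16.7  18.1  18.6] dZ [-38.8 -34.2   6.5  38.6  39.8]
front/end X -0.03 [-25.5 -21.3  14.   30.   30.3]
front/end X -0.01 [-25.8 -22.5  11.5  30.2  30.4]
Y -0.03 [-9.9 -6.2 16.9 18.2 18.9]
Y -0.01 [-9.  -2.5 16.8 18.  18.4]
top 167 dX [-27.2 -25.5   3.3  28.5  30.4] dY [-18.8 -18.4 -15.7 -10.8  -9.5] dZ [33.  35.8 38.5 40.5 41.7]
```

play_rows --slide '[[0.174, -0.032, 0], [0.174, -0.032, 0], [0.174, -0.032, 0], [0, 0, 0], [0, 0, 0]]' --turn '[[0, 0, 0], [0, 0, 0], [0, 0, 0], [0, 0, 0], [0, 0, 0]]' --grip '[0.5, 0.5, 0.5, 0.5, 0.5]'

```text
time_s: 14.4
ee_pos: [0.5743, 0.1637, 0.2126]
tool_rot: [0.761, 0.649, -0.001, -0.0]
contact_force: [-0.3, 0.7, -3.0]
grip_width: 0.0596
gripper_force: 46.1
```

play_rows --slide '[[0, 0, -0.15], [0, 0, -0.05], [0, 0, 0], [0, 0, 0], [0, 0, 0]]' --turn '[[0, 0, 0], [0, 0, 0], [0, 0, 0], [0, 0, 0], [0, 0, 0]]' --grip '[0.5, 0.5, 0.5, 0.5, 0.5]'

```text
time_s: 14.9
ee_pos: [0.5748, 0.1653, 0.1747]
tool_rot: [0.76, 0.65, 0.001, 0.001]
contact_force: [0.3, 0.9, -2.7]
grip_width: 0.0595
gripper_force: 45.8
```

play_rows --slide '[[-0.005, 0, -0.15], [0, 0, -0.15], [0, 0, -0.1], [0, 0, -0.035], [0, 0, -0.01]]' --turn '[[0, 0, 0], [0, 0, 0], [0, 0, 0], [0, 0, 0], [0, 0, 0]]' --grip '[0.5, 0.5, 0.5, 0.5, 0.5]'

```text
time_s: 15.4
ee_pos: [0.5724, 0.1651, 0.0865]
tool_rot: [0.76, 0.65, -0.001, -0.0]
contact_force: [-9.0, -1.4, 13.7]
grip_width: 0.0595
gripper_force: 48.0
```

play_rows --slide '[[0, 0, 0], [0, 0, 0], [0, 0, -0.01], [0, 0, 0], [0, 0, 0]]' --turn '[[0, 0, 0], [0, 0, 0], [0, 0, 0], [0, 0, 0], [0, 0, 0]]' --grip '[0.5, 0.5, 0.5, 0.5, 0.5]'

```text
time_s: 15.9
ee_pos: [0.5734, 0.1653, 0.0864]
tool_rot: [0.76, 0.65, 0.001, 0.0]
contact_force: [-7.7, -2.3, 17.3]
grip_width: 0.0592
gripper_force: 48.4
```

play_rows --slide '[[0, 0, 0.01], [0, 0, 0], [0, 0, 0], [0, 0, 0], [0, 0, 0]]' --turn '[[0, 0, 0], [0, 0, 0], [0, 0, 0], [0, 0, 0], [0, 0, 0]]' --grip '[0.5, 0.8, 1, 1, 1]'

```text
time_s: 16.4
ee_pos: [0.5736, 0.1651, 0.0842]
tool_rot: [0.76, 0.65, 0.0, 0.0]
contact_force: [-0.1, 0.3, -0.8]
grip_width: 0.0857
gripper_force: 0.0
```

play_rows --slide '[[0, 0, 0.1], [0, 0, 0.2], [0, 0, 0.2], [0, 0, 0.2], [0, 0, 0.12]]' --turn '[[0, 0, 0], [0, 0, 0], [0, 0, 0], [0, 0, 0], [0, 0, 0]]' --grip '[1, 1, 1, 1, 1]'

```text
time_s: 16.9
ee_pos: [0.5744, 0.1654, 0.2518]
tool_rot: [0.76, 0.65, 0.002, 0.001]
contact_force: [-0.7, -0.7, -0.1]
grip_width: 0.0854
gripper_force: 0.0
```

play_rows --slide '[[-0.025, -0.17, 0], [-0.025, -0.17, 0], [-0.025, -0.17, 0], [0, 0, 0], [0, 0, 0]]' --turn '[[0, 0, 0], [0, 0, 0], [0, 0, 0], [0, 0, 0], [0, 0, 0]]' --grip '[1, 1, 1, 0.7, 0.7]'

```text
time_s: 17.4
ee_pos: [0.5584, 0.0627, 0.2483]
tool_rot: [0.761, 0.649, 0.0, -0.0]
contact_force: [0.9, 0.6, 0.3]
grip_width: 0.0602
gripper_force: 0.0
```

```bash
python3 meas.py 4 .14 .125
```

```text
[0.55843499 0.06268467 0.24834516]
scene red n 571 c [586.1 244.3] wh [60.2 36.5] long-axis deg -8.0 z 154.2
    shelf XY 540.7 333.0 yaw rel 1.0
scene yellow n 515 c [584.  225.7] wh [78.2 59.5] long-axis deg 81.1 z 139.4
    shelf XY 541.5 314.3 yaw rel 90.1
scene blue n 437 c [577.8 185. ] wh [76.  60.4] long-axis deg 81.0 z 124.4
    shelf XY 541.8 273.1 yaw rel 90.0
top yellow n 215 c [580.  192.3] wh [61.  15.7] long-axis deg -1.7 z 139.6
    shelf XY 542.8 280.6 yaw rel 7.3
top blue n 577 c [576.  173.2] wh [61.8 53. ] long-axis deg -9.7 z 125.1
    shelf XY 541.8 261.2 yaw rel -0.7
```

View pics/scene_4.png

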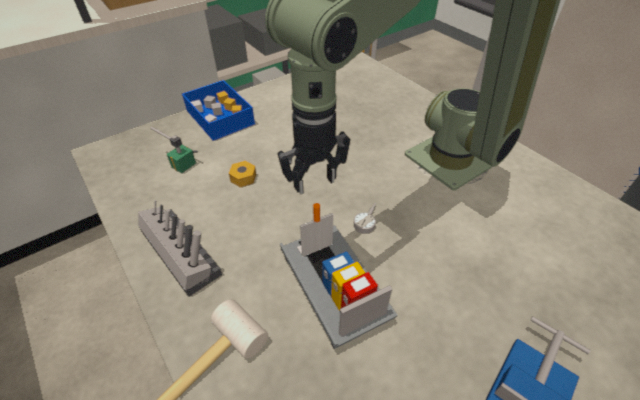

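Red, yellow and blue stand in line at (360,288), (348,275) and (338,262), and the knob is free at (317,213). I'm gripping the knob next.

play_rows --slide '[[-0.005, 0.005, -0.15], [0, 0, -0.15], [0, 0, -0.1], [0, 0, -0.04], [0, 0, 0]]' --turn '[[0, 0, 0], [0, 0, 0], [0, 0, 0], [0, 0, 0], [0, 0, 0]]' --grip '[0.7, 0.7, 0.7, 0.7, 0.7]'

```text
time_s: 18.0
ee_pos: [0.557, 0.0649, 0.1593]
tool_rot: [0.76, 0.65, -0.001, -0.001]
contact_force: [-0.6, -0.2, 0.0]
grip_width: 0.0599
gripper_force: 0.0
```

play_rows --slide '[[0, 0, 0], [0, 0, 0], [0, 0, 0], [0, 0, 0], [0, 0, 0]]' --turn '[[0, 0, 0], [0, 0, 0], [0, 0, 0], [0, 0, 0], [0, 0, 0]]' --grip '[0.1, 0.1, 0.1, 0.1, 0.1]' --newtons 30

```text
time_s: 18.5
ee_pos: [0.5566, 0.0644, 0.1616]
tool_rot: [0.76, 0.65, 0.0, -0.001]
contact_force: [-3.9, 0.7, 5.4]
grip_width: 0.0151
gripper_force: 29.6
```

play_rows --slide '[[0, 0, 0], [0, 0, 0], [0, 0, 0], [0, 0, 0], [0, 0, 0]]' --turn '[[0, 0, 0], [0, 0, 0], [0, 0, 0], [0, 0, 0], [0, 0, 0]]' --grip '[0.1, 0.1, 0.1, 0.1, 0.1]'

```text
time_s: 19.0
ee_pos: [0.5566, 0.0644, 0.1616]
tool_rot: [0.76, 0.65, 0.0, -0.001]
contact_force: [-3.3, 1.3, 4.7]
grip_width: 0.0149
gripper_force: 29.6
```

play_rows --slide '[[0.012, 0.074, 0], [0.012, 0.074, 0], [0.012, 0.074, 0], [0.012, 0.074, 0], [0.011, 0.074, 0]]' --turn '[[0, 0, 0], [0, 0, 0], [0, 0, 0], [0, 0, 0], [0, 0, 0]]' --grip '[0.1, 0.1, 0.1, 0.1, 0.1]'

```text
time_s: 19.5
ee_pos: [0.5682, 0.138, 0.1616]
tool_rot: [0.76, 0.65, -0.001, -0.0]
contact_force: [-4.3, -2.5, 5.5]
grip_width: 0.0153
gripper_force: 29.6
```

play_rows --slide '[[0, 0, 0], [0.0016, 0.01, 0], [0.0016, 0.01, 0], [0.0016, 0.01, 0], [0, 0, 0]]' --turn '[[0, 0, 0], [0, 0, 0], [0, 0, 0], [0, 0, 0], [0, 0, 0]]' --grip '[0.1, 0.1, 0.1, 0.1, 0.1]'

```text
time_s: 20.0
ee_pos: [0.5692, 0.1441, 0.1616]
tool_rot: [0.76, 0.65, -0.0, -0.0]
contact_force: [-4.9, -1.0, 5.1]
grip_width: 0.0153
gripper_force: 29.7
```

play_rows --slide '[[0.0016, 0.01, 0], [0.0016, 0.01, 0], [0.0016, 0.01, 0], [0, 0, 0], [0, 0, 0]]' --turn '[[0, 0, 0], [0, 0, 0], [0, 0, 0], [0, 0, 0], [0, 0, 0]]' --grip '[0.1, 0.1, 0.1, 0.1, 0.1]'

```text
time_s: 20.5
ee_pos: [0.57, 0.1493, 0.1615]
tool_rot: [0.76, 0.65, -0.001, 0.0]
contact_force: [-4.7, -2.3, 7.2]
grip_width: 0.0156
gripper_force: 29.7
```

play_rows --slide '[[0.0016, 0.01, 0], [0.0016, 0.01, 0], [0, 0, 0]]' --turn '[[0, 0, 0], [0, 0, 0], [0, 0, 0]]' --grip '[0.1, 0.1, 0.1]'

```text
time_s: 20.8
ee_pos: [0.5704, 0.1521, 0.1616]
tool_rot: [0.76, 0.65, -0.002, 0.001]
contact_force: [-5.2, -6.6, 6.8]
grip_width: 0.0147
gripper_force: 29.8
```

play_rows --slide '[[0.0016, 0.01, 0], [0, 0, 0], [0, 0, 0]]' --turn '[[0, 0, 0], [0, 0, 0], [0, 0, 0]]' --grip '[0.1, 0.1, 0.1]'

```text
time_s: 21.1
ee_pos: [0.5706, 0.1534, 0.1616]
tool_rot: [0.76, 0.65, -0.002, 0.001]
contact_force: [-5.6, -7.7, 7.0]
grip_width: 0.0155
gripper_force: 29.8
```

play_rows --slide '[[0.0016, 0.01, 0], [0, 0, 0], [0, 0, 0]]' --turn '[[0, 0, 0], [0, 0, 0], [0, 0, 0]]' --grip '[0.1, 0.1, 0.1]'

```text
time_s: 21.4
ee_pos: [0.5708, 0.1546, 0.1616]
tool_rot: [0.76, 0.65, -0.003, 0.002]
contact_force: [-6.8, -10.3, 7.4]
grip_width: 0.0152
gripper_force: 29.9
```

play_rows --slide '[[0.0016, 0.01, 0], [0, 0, 0], [0, 0, 0]]' --turn '[[0, 0, 0], [0, 0, 0], [0, 0, 0]]' --grip '[0.1, 0.1, 0.1]'

```text
time_s: 21.7
ee_pos: [0.5708, 0.1546, 0.1616]
tool_rot: [0.76, 0.65, -0.005, 0.003]
contact_force: [-6.3, -15.9, 9.1]
grip_width: 0.0155
gripper_force: 30.0
```

play_rows --slide '[[0.0016, 0.01, 0], [0, 0, 0], [0, 0, 0]]' --turn '[[0, 0, 0], [0, 0, 0], [0, 0, 0]]' --grip '[0.1, 0.1, 0.1]'

```text
time_s: 22.0
ee_pos: [0.5708, 0.1546, 0.1616]
tool_rot: [0.76, 0.65, -0.006, 0.004]
contact_force: [-7.8, -21.9, 10.2]
grip_width: 0.0151
gripper_force: 30.1
```

```bash
python3 meas.py 5 .14 .125; python3 -c "
import cv2;i=cv2.imread('pics/scene_5.png')[190:350,260:420];cv2.imwrite('pics/c5.png',cv2.resize(i,None,fx=3.7,fy=3.7,interpolation=2))"
```

```text
[0.5708208  0.15462009 0.16156173]
scene red n 564 c [586.4 246.1] wh [60.  36.1] long-axis deg -9.1 z 154.2
    shelf XY 540.7 334.8 yaw rel -0.1
scene yellow n 572 c [583.3 208.1] wh [114.5  64.1] long-axis deg 85.2 z 139.4
    shelf XY 543.5 296.8 yaw rel 94.2
scene blue n 490 c [573.8 188.6] wh [77.  76.2] long-axis deg -2.8 z 124.4
    shelf XY 537.3 276.0 yaw rel 6.2
top red n 245 c [573.  247.1] wh [36.7 31.6] long-axis deg 81.0 z 155.0
    shelf XY 527.3 333.7 yaw rel 90.0
top yellow n 210 c [558.8 245.4] wh [65.2 57.9] long-axis deg 78.2 z 139.7
    shelf XY 513.5 329.7 yaw rel 87.2
```

View pics/c5.png

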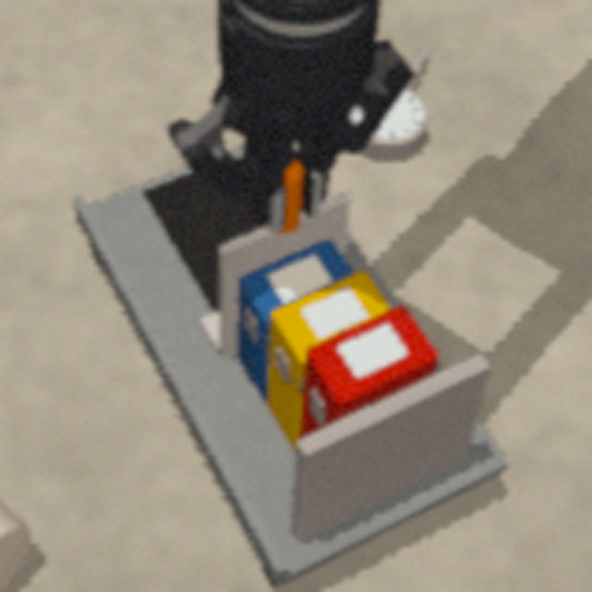

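The crop shows the row closed and square between the bookend and the end plate. I'll relieve the push before letting go.

play_rows --slide '[[-0.0016, -0.01, 0], [-0.0016, -0.01, 0], [0, 0, 0]]' --turn '[[0, 0, 0], [0, 0, 0], [0, 0, 0]]' --grip '[0.1, 0.1, 0.1]'

```text
time_s: 22.4
ee_pos: [0.5708, 0.1546, 0.1615]
tool_rot: [0.76, 0.65, -0.003, 0.001]
contact_force: [-6.0, -9.0, 6.7]
grip_width: 0.0152
gripper_force: 29.8
```

play_rows --slide '[[0, 0, 0], [0, 0, 0], [0, 0, 0], [0, 0, 0], [0, 0, 0]]' --turn '[[0, 0, 0], [0, 0, 0], [0, 0, 0], [0, 0, 0], [0, 0, 0]]' --grip '[0.3, 0.5, 0.7, 0.7, 0.7]'

```text
time_s: 22.9
ee_pos: [0.5724, 0.1583, 0.1603]
tool_rot: [0.76, 0.65, 0.0, 0.0]
contact_force: [0.1, 0.8, 0.0]
grip_width: 0.0596
gripper_force: 0.0
```

play_rows --slide '[[0, 0, 0.1], [0, 0, 0.2], [0, 0, 0.2], [0, 0, 0.1], [0, 0, 0]]' --turn '[[0, 0, 0], [0, 0, 0], [0, 0, 0], [0, 0, 0], [0, 0, 0]]' --grip '[0.7, 0.7, 0.7, 0.7, 0.7]'

```text
time_s: 23.4
ee_pos: [0.5739, 0.1586, 0.2841]
tool_rot: [0.76, 0.65, 0.004, 0.002]
contact_force: [-0.5, 0.8, 0.2]
grip_width: 0.0596
gripper_force: 0.0
```

play_rows --slide '[[-0.2, -0.1, 0], [-0.2, -0.2, 0], [0, -0.2, 0], [0, -0.2, 0], [0, -0.1, 0]]' --turn '[[0, 0, 0], [0, 0, 0], [0, 0, 0], [0, 0, 0], [0, 0, 0]]' --grip '[0.7, 0.7, 0.7, 0.7, 0.7]'

```text
time_s: 23.9
ee_pos: [0.4958, 0.0004, 0.279]
tool_rot: [0.761, 0.649, -0.001, -0.0]
contact_force: [-0.1, 0.2, 0.5]
grip_width: 0.0599
gripper_force: 0.0
```

```bash
cat > fin.py <<'E'
from h import *
from plant import arm,snapshot
a=np.radians(-9.0);ex=np.array([np.cos(a),np.sin(a)]);ey=np.array([-np.sin(a),np.cos(a)])
pc=lambda v:np.round(np.percentile(v,[1,5,50,95,99])*1000,1)
for n in("scene","top"):
    s=snapshot(n);P=cloud(s);X=P[...,:2]@ex;Y=P[...,:2]@ey;Z=P[...,2]
    ok=(s["depth"]>.1)&near(P,.57,.2,.15);cv2.imwrite(f"pics/{n}_6.png",s["color"][:,:,::-1]);print(n)
    for t,m in dict(red=cmask(s,"red")&(Z>.148),yellow=cmask(s,"yellow")&(abs(Z-.14)<.006),blue=cmask(s,"blue")&(abs(Z-.125)<.006),knob=(Z>.165)&(Z<.2)&(Y<.28),plate=(abs(Z-.151)<.004)&(Y<.26)).items():
        m=m&ok;print(t,m.sum(),"X",pc(X[m]),"Y",pc(Y[m]),"Z",pc(Z[m]))
        if t!="knob":rect(P[m])
E
python3 fin.py; python3 -c "
import cv2;i=cv2.imread('pics/top_6.png')[110:230,150:310];cv2.imwrite('pics/c6.png',cv2.resize(i,None,fx=4.5,fy=4.5,interpolation=2))"
```

```text
scene
red 355 X [511.6 513.1 545.5 568.8 570.1] Y [318.7 320.  341.  351.7 352.5] Z [148.5 150.1 154.  155.7 156.4]
 n 355 c [586.5 246.8] wh [59.9 35.7] long-axis deg -6.7 z 154.0
yellow 223 X [512.5 514.1 556.2 570.1 570.8] Y [281.  282.3 293.8 309.3 313.8] Z [134.9 136.9 139.3 141.1 141.7]
 n 223 c [581.5 208.5] wh [61.5 37.4] long-axis deg -1.4 z 139.3
blue 149 X [512.8 514.2 558.6 570.8 571.5] Y [246.6 247.  257.6 272.1 276.7] Z [120.7 121.9 123.9 125.7 126.2]
 n 149 c [576.5 173.4] wh [60.4 31. ] long-axis deg -6.4 z 123.9
knob 119 X [533.  534.7 542.2 547.4 547.8] Y [233.3 235.9 245.6 248.5 249.4] Z [165.9 166.8 188.5 196.6 197.7]
plate 103 X [500.8 504.7 547.9 576.5 578.5] Y [238.  238.4 242.3 245.3 248.3] Z [147.2 148.  150.3 153.8 154.7]
 n 103 c [571.6 155.9] wh [78.9 11.4] long-axis deg -8.5 z 150.3
top
red 392 X [511.7 513.3 540.3 568.9 571. ] Y [315.8 316.4 330.6 348.7 349.8] Z [148.6 151.4 154.9 157.  157.7]
 n 392 c [586.9 244. ] wh [60.  34.6] long-axis deg -8.8 z 154.9
yellow 384 X [512.2 513.6 539.4 569.2 571. ] Y [280.1 280.6 296.  313.9 315.1] Z [134.5 136.7 139.8 142.1 143.1]
 n 384 c [582.  209.2] wh [60.2 36. ] long-axis deg -9.5 z 139.8
blue 237 X [513.3 514.6 537.2 570.4 571.6] Y [250.5 251.7 268.6 277.8 278.5] Z [122.  122.8 125.  127.4 128. ]
 n 237 c [577.3 176.3] wh [59.7 28.6] long-axis deg -8.7 z 125.0
knob 96 X [532.7 533.2 539.4 546.4 548.1] Y [233.1 233.2 238.8 246.9 248.6] Z [166.9 169.3 195.2 197.8 198.1]
plate 103 X [501.3 503.2 530.4 575.9 580.1] Y [237.3 238.  241.  243.7 244.1] Z [148.2 148.8 151.2 152.9 153.4]
 n 103 c [571.6 152.3] wh [79.6  8.8] long-axis deg -8.6 z 151.2
```

View pics/c6.png

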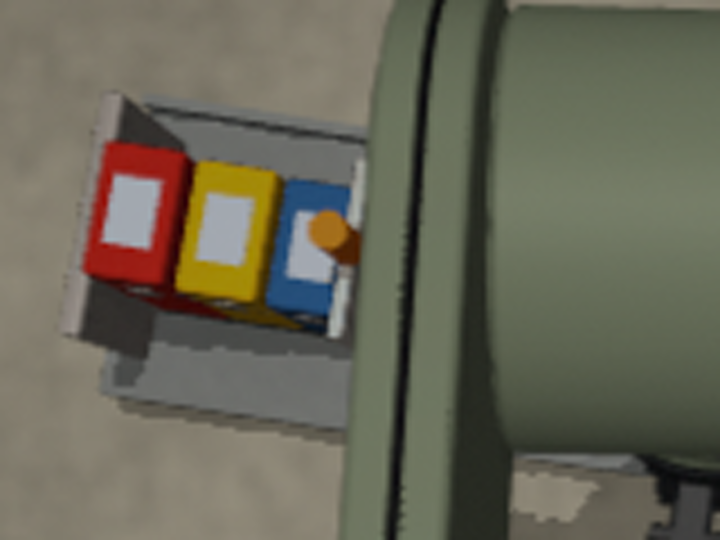

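The row is closed with red, yellow and blue at X≈541, and the gripper is clear of everything. I'm handing the job in.

```bash
python3 -c "
from plant import arm
print(arm.sign_off())"
```

```text
the job is handed in; nothing more can be done
None
```

The job is handed in: the red, yellow and blue cases stand square in a row along the strip, and the bookend is closed on them about 109 mm from the end plate (limit 113). The verdict was not reported back, and I did not re-measure the dial indicator or the nut blank at the end, though nothing went near them.

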